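Clamp the pine block in the jig with the guarded knob

ROBOT

A 6-joint arm with a two-finger parallel gripper is mounted at the origin on a cart in front of the work surface, level with it; the furniture and walls round the work are solid. World frame = base frame: x ahead of the robot, y to its left, z up, the work surface at z = 0. Lengths are in mm, angles in degrees, forces in N, time in s.
With the tool pointing down it reaches from about 275 to 850 mm from the base axis. Payload 5.2 kg.
Tool frame: the origin (TCP) lies at the very end of the fingers, on their centre line; the grasp point (between the pads) lies 19 mm behind it; z points along the fingers, y is the line along which they close (so a half turn about z gives the same grasp; the last joint's range is limited). The gripper opens to 85 mm and grips with 20 to 120 N. Pads are 22 mm wide; open, the fingers measure 114 mm over their backs; the gripper's body (76 mm by 85 mm) begins 54 mm behind the grasp point. The pads swing forward as they close: fully open they stand 13 mm farther back than shut.
Start: joints at [51.692, 14.817, 87.949, -0, 77.235, -11.62], TCP at [247.006, 491.419, 203.11] pointing down, gripper open.
Joint ranges: [-179.93, 179.93], [-52.35, 119.4], [10.71, 147.94], [-69.91, 249.91], [12.55, 155.21], [-178.61, 178.61]. Speed limits (degrees/s): [147.25, 147.25, 180, 180, 180, 180].

INTERFACE

Orientations are given as [roll, pitch, yaw] about the fixed x, y, z axes, in that order (R = Rz(yaw) Ry(pitch) Rx(roll)).
In Python, from bench import get_obs, viewer, ticket, spotter gives the robot as it stands.
- The arm moves only by the tool arm_command, never from a script. Its arguments are lists of equal length, an entry for each row: "delta_pos": the shift along the world's x, y, z in cm, a list of three; "delta_rot": the turn, a rotation vector about the world's x, y, z in units of 8 degrees (1.0 is 8 degrees), a list of three. A call has 1 to 8 rows; each row shifts and turns the commanded pose from where the row before left it; what a row does not reach is not made up. A row lasts 1/8 s, in which the tool goes at most 62.5 mm and 10.7 degrees, less where a joint would pass 70% of its speed; a pose out of reach is approached as far as the arm can. A call with a gripper value outside its range is refused whole. "gripper" is the opening, from -1 (shut) to 1 (fully open), set as the call begins (left out, the last holds). The fingers move at their own pace and stop on an object; "grip_force" is the grip in N (left out, the last holds). Time passes only in rows, so rows that do not move let the fingers close. It gives the time, the measured TCP pose, the force, the opening and the grip force at its end, in the units of the state.
- get_obs(): the state, without advancing time (a new reading comes with each control period).
- viewer.camera(name): name is "scene" or "top"; returns the picture (420x560x3 uint8, red, green, blue); there is no depth.
- viewer.calibration(name): a dict with "camera_matrix" (3x3 intrinsics, pixels), "origin" and "attitude" of the camera in the world. Camera axes: x right, y down, z forward; pixel columns grow to the right and rows downward; lengths in mm; the calibration is good to about 2 mm. A picture is of the moment at which its call begins. calibration takes no time and is no camera call.
- ticket.hand_in(): hands the job in; it is judged then, once.
Trained networks look in the newest picture that a camera, given by its name, has taken for a name from the list of things; names that differ only in an ending like _2 or _b are one class to them, and where a whole thing is asked for, a point or a joint stands for the part that bears it (a point fixed in the world has none). Each returns a list of dicts, best first, with "conf" (0 to 1); they miss things now and then, are a little off and sometimes report something else, mostly with a low value. They report only what shows in the picture. A call takes as long as a camera call. They do not tell look-alikes from the thing itself.
- spotter.recognise(thing, camera): "box" ([left, top, right, bottom] in pixels, round what is visible of it).
- spotter.tip_of(thing, camera): "centre" ([column, row] in pixels: a listed point, or the origin of a listed thing).
The state is a dict: "time_s": time; "joint_positions": joint angles; "joint_vel": joint speeds; "joint_torque": joint torques, N m; "ee_pos": TCP position; "orientation": TCP orientation; "force": force on the tool from outside, world axes, zero at the start; "wrist_torque": the same for the moment, N m; "gripper_width": opening from 0.0 (shut) to 1.0 (fully open); "finger_force": force on a finger pad.
Only numpy, scipy, OpenCV 4.12 (cv2) and the standard library are available. Lean on these libraries where they do the work, as an engineer would, in place of code of your own. Each camera call takes 0.05 s, during which the arm holds its last target. There are 200 camera calls.

TASK

Set the pine block flat on the clamping jig, lengthwise between the sprung jaw and the stop bar and centred on the jaw, and let go of it. Then reach into the round well of the blue guard and turn the bar knob clockwise, gently, until the jaw holds the block snugly against the stop bar: about 10 N of clamping force, never over 20 N. Do not bear hard on the guard, leave the other things on the bench alone, and let go of the knob.

Things in the scene. Friction and masses are not known exactly. Their poses are not given: they have to be found in the camera images.
- block_center (a point): centre of the loose pine block, 45 x 110 x 45 mm, about 0.1 kg, lying on the bench; its own y axis runs along the 110 mm length, z up; the origin is half-way up
- jig: clamping jig fixed to the bench: plywood base 150 x 250 mm (x, y), 12 mm thick; origin at the centre of its underside, z up. In its frame: guard with the knob at y = -75 mm; sprung cork-faced jaw, 70 mm along x, its face at y = 34 mm when the knob reads 0, moving +y 15 mm per rad; aluminium stop bar, 120 mm along x, set anew each time with its face somewhere from y = 86 to 98 mm
- seat (a point): point on the top of the jig's base, 12 mm above the bench, on the jaw's centre line (jig x = 0, y = 60.5 mm). With the block's centre straight above and its length along the jig's x, it clears the open jaw and the stop bar by 2 mm or more a side. Jaw and stop bar rise only 18 mm above this point; the upper half of the block stays free for fingers
- knob_grip (a point): on the knob's axis, 40 mm above the bench, the height to grip. The grip is an upright black bar, 40 mm long (along this point's x axis), 14 mm thick (along its y axis), 15 to 44 mm above the bench, over a disc 48 mm across (top at 15 mm). It turns in a well 76 mm across whose rim is 52 mm above the bench
- knob (a joint): turn of the knob in rad, 0 = jaw open, bar along the jig's x, growing clockwise (from above) to 2.2; starts at 0 to 0.1. Dry friction: up to 0.31 N m while turning, often less read at a stop; it stays where left. The block is pinched somewhere from 0.47 to 1.27 rad; then each 0.1 rad adds 6.7 N of clamping and each newton raises the torque by 0.015 N m (10 N: 0.15 over the free turning)
- guard: the blue guard block round the knob, fixed to the jig: 100 x 96 mm, 40 mm high, origin at the centre of its underside, 12 mm above the bench; a round upright well 76 mm across goes right through it, walls 10 mm at the thinnest
- tape: yellow tape measure, 38 x 91 x 69 mm, behind the jig; a bystander
- marking: wooden marking gauge, 67 x 200 x 52 mm, behind the jig; a bystander
- square: try square with a dark wooden stock and a steel blade, 201 x 115 x 17 mm, to the right of the jig; a bystander
There are look-alikes about, which are no part of the job. Of the things that look like the part that bears block_center, take the one that is farthest to the robot's left at the start.

How it is judged:
By the outcome, as a careful person would: the job done as asked, in the order asked, and still so for the second after the job is handed in, with the robot touching nothing.
It also fails if it takes over 69 s, if anything falls off the work surface, if the arm or the gripper's body presses on something with over 40 N, if the wrist force passes 120 N, or if a joint passes its speed limit or range.

## Working session

There is one attempt and no reset: what is moved stays moved. The work goes in short steps, Python scripts to look and compute and a tool call to move; the robot and the scene stay as the last step left them, time stands still between calls to the robot, and variables do not carry over. Pictures are saved under pics/ and viewed, at most 10 in all, crops included, and the job is handed in when it is done.

Besides the shell and the picture viewer there is one more tool, called after "Request:" as name(argument=value, ...) on one line, values as JSON. arm_command: Moves the arm, as the interface text tells. Its arguments: {"type":"object","properties":{"delta_pos":{"type":"array"},"delta_rot":{"type":"array"},"gripper":{"type":"number"},"grip_force":{"type":"number"}},"required":["delta_pos","delta_rot"]}

```bash
mkdir -p pics; cat > h.py <<'E'
import numpy as np, cv2
from scipy.spatial.transform import Rotation as R
from bench import get_obs, viewer, ticket, spotter
def cal(n):
    c=viewer.calibration(n); return np.array(c["camera_matrix"]),np.array(c["origin"],float),c["attitude"]
def rot(a):
    a=np.array(a,float)
    return a if a.shape==(3,3) else R.from_euler('xyz',a,degrees=True).as_matrix()
def px2w(n,uv,z):
    K,o,a=cal(n); d=rot(a)@np.linalg.solve(K,[uv[0],uv[1],1]); return o+d*(z-o[2])/d[2]
def w2px(n,p):
    K,o,a=cal(n); q=K@(rot(a).T@(np.array(p,float)-o)); return q[:2]/q[2]
def snap(n,f,crop=None,s=1):
    im=cv2.cvtColor(viewer.camera(n),cv2.COLOR_RGB2BGR)
    if crop: l,t,r,b=crop; im=im[t:b,l:r]
    cv2.imwrite('pics/'+f,cv2.resize(im,None,fx=s,fy=s,interpolation=cv2.INTER_CUBIC))
E
python3 - <<'E'
from h import *
for n in("scene","top"):
    snap(n,n+"0.png"); print(n,viewer.calibration(n))
    for t in("block_center","jig","seat","knob_grip","guard"):
        print(t,[(np.round(d["centre"]),round(d["conf"],2)) for d in spotter.tip_of(t,n)][:5],[(np.round(d["box"]),round(d["conf"],2)) for d in spotter.recognise(t,n)][:4] if t!="seat" else'')
E
```

```text
scene {'camera_matrix': array([[539.99580624,   0.        , 272.40105428],
       [  0.        , 539.99580624, 207.38920306],
       [  0.        ,   0.        ,   1.        ]]), 'origin': array([ -365.58405634, -1038.85509358,   781.22174286]), 'attitude': array([-116.56154168,    0.99774141,  -45.4790952 ])}
block_center [(array([197., 215.]), 0.92), (array([166., 202.]), 0.83)] [(array([150., 188., 185., 213.]), 0.79), (array([189., 201., 207., 229.]), 0.73)]
jig [(array([263., 245.]), 0.88)] [(array([212., 226., 311., 270.]), 0.72)]
seat [(array([243., 237.]), 0.72)] 
knob_grip [(array([285., 242.]), 0.64)] [(array([243., 174., 265., 199.]), 0.72), (array([281., 236., 290., 247.]), 0.61), (array([212., 224., 314., 273.]), 0.61), (array([316., 262., 403., 296.]), 0.47)]
guard [(array([283., 251.]), 0.72), (array([287., 242.]), 0.64)] [(array([262., 227., 307., 267.]), 0.98)]
top {'camera_matrix': array([[420.2124414 ,   0.        , 276.77430412],
       [  0.        , 420.2124414 , 210.69237474],
       [  0.        ,   0.        ,   1.        ]]), 'origin': array([ 456.77155242,  -25.36706499, 1032.99519404]), 'attitude': array([-170.22537039,   -1.32613243,  -88.55439687])}
block_center [(array([185., 259.]), 0.68), (array([270., 148.]), 0.53)] [(array([ 89., 241., 145., 273.]), 0.67), (array([159., 233., 205., 282.]), 0.67)]
jig [(array([295., 253.]), 0.97)] [(array([239., 214., 352., 290.]), 0.94)]
seat [(array([413., 224.]), 0.66), (array([266., 254.]), 0.61)] 
knob_grip [(array([328., 242.]), 0.75)] [(array([316., 236., 333., 254.]), 0.86)]
guard [(array([323., 245.]), 0.89)] [(array([301., 221., 350., 270.]), 0.63)]
```

View pics/top0.png

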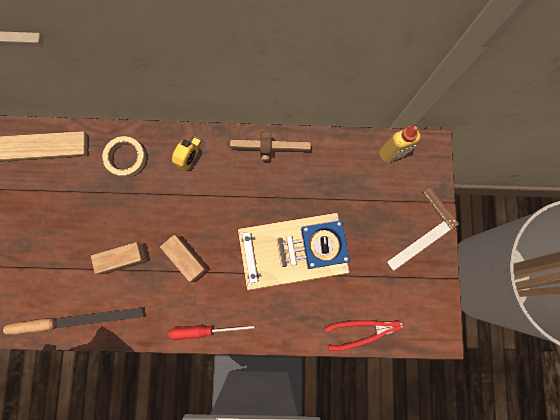

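View pics/scene0.png

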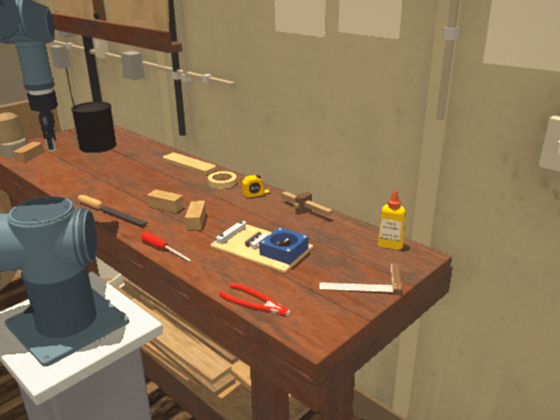

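The top view shows two blocks, at (118,257) and (183,258). The scene view shows those at (166,201) and (197,215), plus another wooden thing at (28,152) farther left. I'll check its size and take a crop. The jig is at (295,253) in the top view, with the stop bar on the left and the guard and knob at (325,245).

```bash
python3 - <<'E'
from h import *
snap("scene","crop1.png",(0,90,230,240),3.4)
for p in [(28,152),(14,155),(43,152),(166,201),(197,215)]: print(p,px2w("scene",p,22).round())
print(px2w("top",(118,257),22).round(),px2w("top",(183,258),22).round())
K,o,a=cal("top"); print([px2w("top",p,0).round() for p in((0,200),(0,340))])
for t in("tape","marking","square"):
  print(t,[px2w("top",d["centre"],20).round() for d in spotter.tip_of(t,"top")][:2])
# jig corners by eye in top view, z=12
for p in ((239,228),(338,213),(349,272),(247,289)): print(p,px2w("top",p,12).round())
snap("top","crop2.png",(75,200,375,310),2.65)
E
```

```text
(28, 152) [ 397. 1116.   22.]
(14, 155) [ 344. 1125.   22.]
(43, 152) [ 438. 1070.   22.]
(166, 201) [508. 323.  22.]
(197, 215) [514. 170.  22.]
[509. 330.  22.] [511. 176.  22.]
[array([642., 639.,   0.]), array([310., 594.,   0.])]
tape [array([769., 169.,  20.])]
marking [array([786., -23.,  20.]), array([530., -88.,  20.])]
square [array([ 602., -373.,   20.]), array([507., 333.,  20.])]
(239, 228) [588.  47.  12.]
(338, 213) [ 632. -196.   12.]
(349, 272) [ 488. -223.   12.]
(247, 289) [442.  22.  12.]
```

View pics/crop1.png

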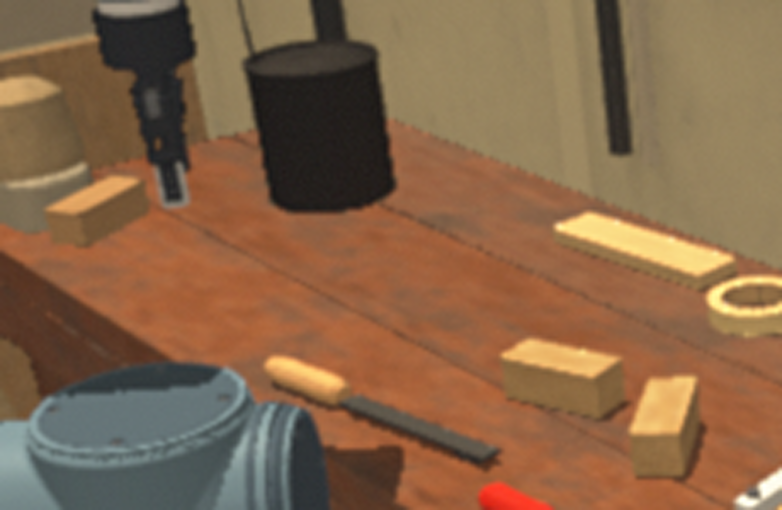

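View pics/crop2.png

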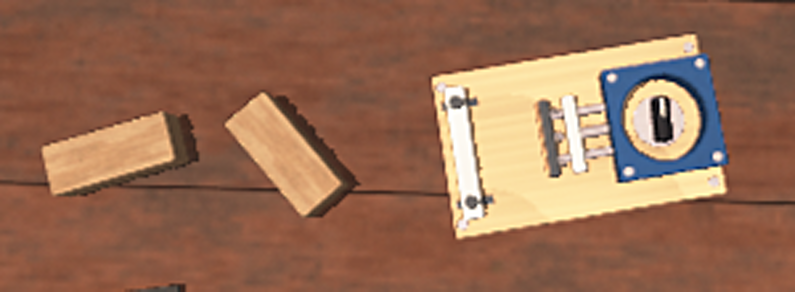

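The third item (28,152) is redder-brown and about 1180 mm from the base, well out of reach, so it's scenery. The two pine candidates are top-view (118,257), y≈330, and (183,258), y≈176. The left one at (118,257) fits "farthest to the left", and the crop confirms it.

```bash
cat >> h.py <<'E'
def rect(im,box,lo,hi,z,n="top"):
    l,t,r,b=box; hsv=cv2.cvtColor(im[t:b,l:r],cv2.COLOR_RGB2HSV)
    m=cv2.inRange(hsv,lo,hi); m=cv2.morphologyEx(m,cv2.MORPH_OPEN,np.ones((3,3)))
    c=max(cv2.findContours(m,cv2.RETR_EXTERNAL,cv2.CHAIN_APPROX_NONE)[0],key=cv2.contourArea)[:,0]+[l,t]
    w=np.array([px2w(n,p,z)[:2] for p in c],np.float32)
    q=cv2.boxPoints(cv2.minAreaRect(w)); return q.mean(0),q
def ang(q):
    e=[(q[1]-q[0]),(q[2]-q[1])]; L=[np.linalg.norm(x) for x in e]; i=int(np.argmax(L)); return np.degrees(np.arctan2(e[i][1],e[i][0]))%180,np.round(L,1)
E
python3 - <<'E'
from h import *
im=viewer.camera("top")
hs=cv2.cvtColor(im,cv2.COLOR_RGB2HSV)
for p in((110,260),(125,255),(142,250),(100,280),(265,235),(270,275),(325,245),(310,230)): print(p,hs[p[1],p[0]])
c,q=rect(im,(80,230,155,285),(8,60,160),(25,170,255),45); print("block",c,ang(q))
c,q=rect(im,(225,200,365,300),(14,50,150),(30,200,255),12); print("jig wood",c,ang(q),q.round())
c,q=rect(im,(290,210,360,280),(100,120,40),(125,255,255),52); print("guard",c,ang(q),q.round())
print("knob",px2w("top",spotter.tip_of("knob_grip","top")[0]["centre"],40),"seat",[px2w("top",d["centre"],12) for d in spotter.tip_of("seat","top")])
print("knob s",px2w("scene",spotter.tip_of("knob_grip","scene")[0]["centre"],40)) if 0 else None
viewer.camera("scene")
for t,z in(("knob_grip",40),("seat",12),("jig",0),("block_center",22.5)): print(t,[px2w("scene",d["centre"],z).round() for d in spotter.tip_of(t,"scene")])
o=get_obs(); print(o)
E
```

```text
(110, 260) [ 14 119 222]
(125, 255) [ 14 121 211]
(142, 250) [ 14 116  86]
(100, 280) [  8 137 149]
(265, 235) [ 20  91 251]
(270, 275) [ 20  97 248]
(325, 245) [158  23  44]
(310, 230) [107 145 148]
block [506.60294 328.25806] (np.float32(108.36834), array([108.7,  44.2], dtype=float32))
jig wood [536.9984  -86.12941] (np.float32(100.96621), array([248.5, 148.5], dtype=float32)) [[ 440.   22.]
 [ 488. -222.]
 [ 634. -194.]
 [ 586.   50.]]
guard [ 550.18445 -158.85489] (np.float32(100.835205), array([97.6, 97.1], dtype=float32)) [[ 493. -120.]
 [ 512. -216.]
 [ 607. -198.]
 [ 589. -102.]]
knob [ 550.52762853 -164.97855261   40.        ] seat [array([531.28791698, -25.36319986,  12.        ])]
knob_grip [array([ 556., -163.,   40.])]
seat [array([524., -41.,  12.])]
jig [array([547., -76.,   0.])]
block_center [array([503., 318.,  22.]), array([529., 171.,  22.])]
{'time_s': 1.65, 'joint_positions': array([ 5.16920666e+01,  1.48161813e+01,  8.79475949e+01,  2.21606765e-03,
        7.72338331e+01, -1.16206065e+01]), 'joint_vel': array([ 0.0140691 ,  0.02076972,  0.11891232, -0.05437023,  0.05838724,
       -0.01102239]), 'joint_torque': array([ 5.78839854e-05, -4.45929444e+01, -2.90885514e+01, -4.47476741e-04,
        9.43978011e-04,  4.12242844e-05]), 'ee_pos': array([247.00800988, 491.44269244, 203.12452085]), 'orientation': array([ 1.79997223e+02, -1.63546171e-03,  1.53312184e+02]), 'force': array([ 0.50292082, -0.17168689, -0.6156929 ]), 'wrist_torque': array([ 0.02452043, -0.03408015, -0.04647863]), 'finger_force': 0.0, 'gripper_width': 1.0000272261167231}
```

Request:
arm_command(delta_pos=[[3.25,-2.05,-1.2],[3.25,-2.05,-1.2],[3.25,-2.05,-1.2],[3.25,-2.05,-1.2],[3.25,-2.05,-1.2],[3.25,-2.05,-1.2],[3.25,-2.05,-1.2],[3.25,-2.0,-1.2]], delta_rot=[[0,0,-0.7],[0,0,-0.7],[0,0,-0.7],[0,0,-0.7],[0,0,-0.7],[0,0,-0.7],[0,0,-0.7],[0,0,-0.7]], gripper=1, grip_force=40)

```text
time_s: 2.65
ee_pos: [508.1, 327.2, 106.8]
orientation: [180.0, -0.0, 108.3]
force: [-0.1, -0.8, 0.8]
gripper_width: 0.996
finger_force: 0.0
```

Request:
arm_command(delta_pos=[[0,0.0,-2.2],[0,0,-2.2],[0,0,-2.2],[0,0,-2.4],[0,0,0]], delta_rot=[[0,0,0],[0,0,0],[0,0,0],[0,0,0],[0,0,0]])

```text
time_s: 3.28
ee_pos: [505.4, 327.2, 15.2]
orientation: [-179.7, 0.0, 108.5]
force: [0.0, -0.6, 0.3]
gripper_width: 1.001
finger_force: 0.0
```

Request:
arm_command(delta_pos=[[0,0,0],[0,0,0],[0,0,0],[0,0,0],[0,0,0],[0,0,0]], delta_rot=[[0,0,0],[0,0,0],[0,0,0],[0,0,0],[0,0,0],[0,0,0]], gripper=-1)

```text
time_s: 4.03
ee_pos: [507.0, 327.9, 17.1]
orientation: [-180.0, -0.0, 108.5]
force: [0.2, -0.3, -0.2]
gripper_width: 0.002
finger_force: 0.0
```

The fingers closed on nothing, so I'm looking again.

```bash
python3 - <<'E'
from h import *
snap("scene","s2.png",(110,120,330,285),3.4)
snap("top","t2.png",(60,190,360,310),2.6)
a=cv2.imread("pics/s2.png");b=cv2.imread("pics/t2.png");w=max(a.shape[1],b.shape[1])
c=np.vstack([cv2.copyMakeBorder(x,0,0,0,w-x.shape[1],0) for x in(a,b)]);s=min(600/c.shape[0],800/w)
cv2.imwrite("pics/c2.png",cv2.resize(c,None,fx=s,fy=s))
E
```

```text
(no output)
```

View pics/c2.png

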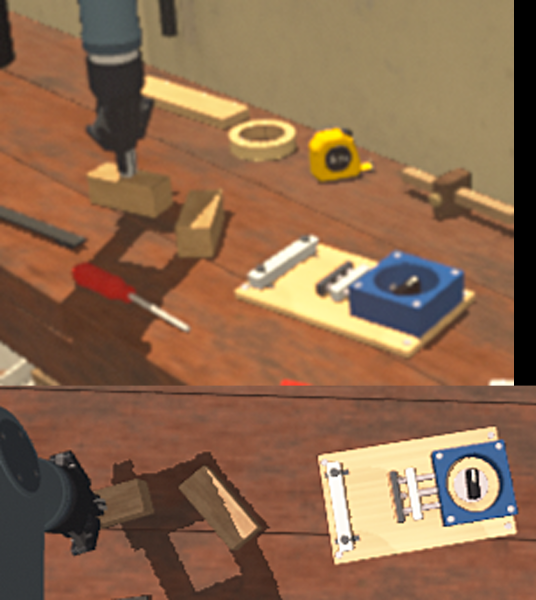

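Request:
arm_command(delta_pos=[[0,0,2.0],[0,0,3],[0,0,4],[0,0,4],[0,0,0]], delta_rot=[[0,0,0],[0,0,0],[0,0,0],[0,0,0],[0,0,0]])

```text
time_s: 4.75
ee_pos: [509.4, 329.0, 151.1]
orientation: [179.6, -0.0, 108.5]
force: [0.3, 0.4, -0.5]
gripper_width: -0.002
finger_force: 0.0
```

```bash
python3 - <<'E'
from h import *
print("z45",w2px("scene",(507,328,45)),"z17",w2px("scene",(507,328,17)),"z62",w2px("scene",(507,328,62)))
a=viewer.camera("scene")
for n in("scene","top"):
    if n=="top": viewer.camera(n)
    print(n,[(px2w(n,d["centre"],22.5).round(),np.round(d["centre"]),round(d["conf"],2)) for d in spotter.tip_of("block_center",n)],[np.round(d["box"]) for d in spotter.recognise("block_center",n)])
snap("scene","s3.png",(130,130,250,240),5)
E
```

```text
z45 [164.18082184 194.1846588 ] z17 [165.10109151 201.96937755] z62 [163.61561916 189.40351254]
scene [(array([497., 320.,  22.]), array([164., 202.]), 0.66)] [array([187., 203., 206., 231.])]
top [(array([508., 329.,  22.]), array([118., 257.]), 0.96), (array([516., 175.,  22.]), array([184., 256.]), 0.69)] [array([ 91., 239., 146., 276.]), array([160., 232., 204., 282.])]
```

View pics/s3.png

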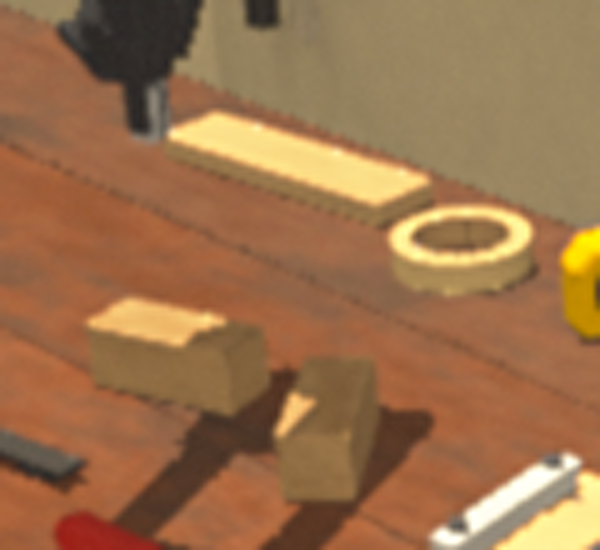

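The block at (165,201) in the scene view hasn't moved, though the shut fingers stood where it is. I'll feel for its top gently with the shut fingertips before drawing conclusions.

Request:
arm_command(delta_pos=[[0,0,-3.0],[0,0,-3],[0,0,-3],[0,0,-0.9],[0,0,0],[0,0,-0.3],[0,0,-0.3]], delta_rot=[[0,0,0],[0,0,0],[0,0,0],[0,0,0],[0,0,0],[0,0,0],[0,0,0]])

```text
time_s: 5.98
ee_pos: [507.8, 328.3, 43.1]
orientation: [179.9, -0.0, 108.5]
force: [-0.0, 0.8, -0.2]
gripper_width: 0.001
finger_force: 0.0
```

Request:
arm_command(delta_pos=[[0,0,-0.2],[0,0,-0.2],[0,0,-0.2],[0,0,0]], delta_rot=[[0,0,0],[0,0,0],[0,0,0],[0,0,0]])

```text
time_s: 6.48
ee_pos: [506.8, 327.9, 35.9]
orientation: [-180.0, 0.0, 108.5]
force: [-0.0, 0.6, 0.1]
gripper_width: 0.002
finger_force: 0.0
```

The tips went through the drawn top face (z 45) down to z 36 with no force, so the left-hand "block" can't be touched or gripped: it isn't a solid thing. The other pine block at top (183,258) is then the farthest left that physically exists within reach. I'll raise the arm and measure that one.

Request:
arm_command(delta_pos=[[0,0,3.0],[0,0,3],[0,2,2],[0,2,0],[0,0,0]], delta_rot=[[0,0,0],[0,0,0],[0,0,0],[0,0,0],[0,0,0]], gripper=1)

```text
time_s: 7.1
ee_pos: [506.3, 369.1, 115.1]
orientation: [-179.9, -0.0, 108.6]
force: [-0.5, -0.7, -0.0]
gripper_width: 0.998
finger_force: 0.0
```

```bash
python3 - <<'E'
from h import *
im=viewer.camera("top")
for lo in((8,60,60),(8,60,120)):
    for hi in ((25,150,255),(25,128,255)):
        try: c,q=rect(im,(150,225,215,290),lo,hi,45); print("block2",c,ang(q))
        except Exception as e: print(e)
snap("top","t4.png",(80,215,230,300),5)
E
```

```text
block2 [512.4462  174.95341] (np.float32(91.62784), array([153.6, 148.8], dtype=float32))
block2 [489.14264 197.41566] (np.float32(128.4927), array([123.7, 116.7], dtype=float32))
block2 [523.8481  155.04535] (np.float32(2.893869), array([109.3, 129.3], dtype=float32))
block2 [510.96887 174.43182] (np.float32(43.162437), array([ 43.1, 109.9], dtype=float32))
```

View pics/t4.png

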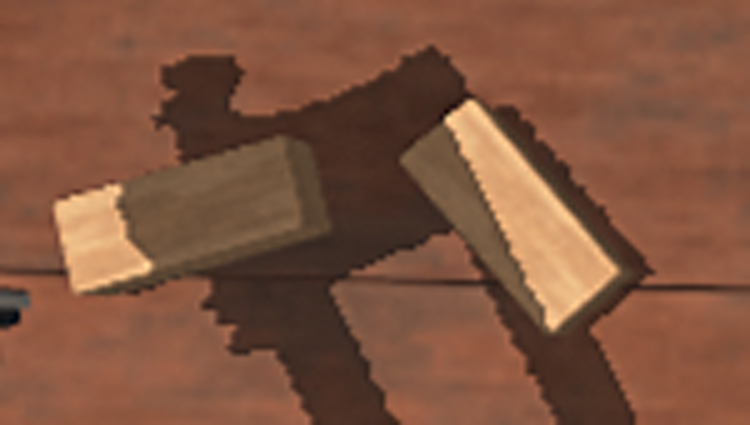

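The left block at (190,215) in this crop is half shaded and undisturbed. The second one is centred at (511,215), i.e. world (511,174), with its length at 43°.

Request:
arm_command(delta_pos=[[0.05,-2.42,-0.2],[0.05,-2.42,-0.2],[0.05,-2.42,-0.2],[0.05,-2.42,-0.2],[0.05,-2.42,-0.2],[0.05,-2.42,-0.2],[0.05,-2.42,-0.2],[0.05,-2.42,-0.2]], delta_rot=[[0,0,-1.02],[0,0,-1.02],[0,0,-1.02],[0,0,-1.02],[0,0,-1.02],[0,0,-1.02],[0,0,-1.02],[0,0,-1.02]], gripper=1)

```text
time_s: 8.2
ee_pos: [510.1, 172.8, 99.0]
orientation: [-179.9, 0.1, 42.9]
force: [-0.1, 0.5, 0.4]
gripper_width: 0.996
finger_force: 0.0
```

Request:
arm_command(delta_pos=[[0,0,-2.0],[0,0,-2],[0,0,-2.3],[0,0,-2.0],[0,0,0]], delta_rot=[[0,0,0],[0,0,0],[0,0,0],[0,0,0],[0,0,0]])

```text
time_s: 8.82
ee_pos: [508.7, 173.5, 14.9]
orientation: [-179.8, 0.3, 43.2]
force: [-0.2, -0.2, 0.7]
gripper_width: 0.998
finger_force: 0.0
```

Request:
arm_command(delta_pos=[[0,0,0],[0,0,0],[0,0,0],[0,0,0],[0,0,0],[0,0,0]], delta_rot=[[0,0,0],[0,0,0],[0,0,0],[0,0,0],[0,0,0],[0,0,0]], gripper=-1)

```text
time_s: 9.57
ee_pos: [511.0, 174.4, 17.2]
orientation: [180.0, -0.0, 43.2]
force: [-1.4, 0.9, -0.7]
gripper_width: -0.002
finger_force: 0.0
```

Nothing was held here either, which is suspicious: the tip may really stand higher than reported. I'll compare the fingertip in both pictures with the projected TCP.

Request:
arm_command(delta_pos=[[0,0,2.5],[0,0,3],[0,0,3],[0,0,0],[0,0,0]], delta_rot=[[0,0,0],[0,0,0],[0,0,0],[0,0,0],[0,0,0]])

```text
time_s: 10.2
ee_pos: [510.5, 174.3, 101.5]
orientation: [-180.0, 0.0, 43.2]
force: [-0.6, -0.0, -0.2]
gripper_width: -0.0
finger_force: 0.0
```

```bash
python3 - <<'E'
from h import *
p=get_obs()["ee_pos"]; print(p)
out=[]
for n,c in(("scene",(150,140,250,240)),("top",(130,205,230,305))):
    im=cv2.cvtColor(viewer.camera(n),cv2.COLOR_RGB2BGR); l,t,r,b=c
    s=4; g=cv2.resize(im[t:b,l:r],None,fx=s,fy=s,interpolation=cv2.INTER_CUBIC)
    for dz,col in((0,(0,255,0)),(20,(255,255,0)),(40,(255,0,255))):
        u=w2px(n,p+[0,0,dz]); print(n,dz,u.round(1)); cv2.drawMarker(g,tuple(int(x) for x in (u-[l,t]+.5)*s),col,cv2.MARKER_CROSS,12,1)
    out.append(g)
cv2.imwrite("pics/c5.png",np.hstack(out))
E
```

```text
[510.45318795 174.26345823 101.47320512]
scene 0 [193.1 191.5]
scene 20 [192.5 185.4]
scene 40 [191.9 179.3]
top 0 [176.8 256. ]
top 20 [174.8 255.4]
top 40 [172.7 254.8]
```

View pics/c5.png

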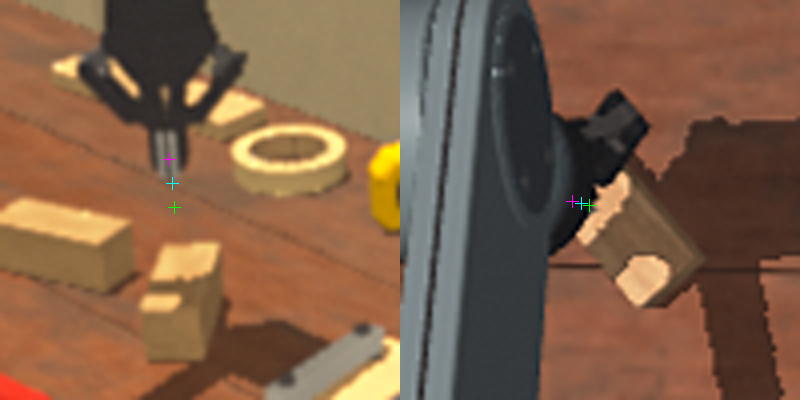

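The fingertip ends at scene (191.7,184.3), while the reported TCP projects to (193.1,191.5). The real tip therefore stands about 25–30 mm higher than reported, and my fingers closed above both blocks. My "not solid" conclusion was wrong, so the left block is the one, as the task says. I'll feel the bare bench to get the offset.

Request:
arm_command(delta_pos=[[1.11,0.95,-0.9],[1.11,0.95,-0.9],[1.11,0.95,-0.9],[1.11,0.95,-0.9],[1.11,0.95,-0.9],[1.11,0.95,-0.9],[1.11,0.95,-0.9],[1.11,0.95,-0.9]], delta_rot=[[0,0,1.02],[0,0,1.02],[0,0,1.02],[0,0,1.02],[0,0,1.02],[0,0,1.02],[0,0,1.02],[0,0,1.02]])

```text
time_s: 11.3
ee_pos: [599.2, 250.4, 28.2]
orientation: [-179.8, -0.0, 108.8]
force: [-0.6, 0.3, -0.1]
gripper_width: 0.001
finger_force: 0.0
```

Request:
arm_command(delta_pos=[[0,0,-1.0],[0,0,-1],[0,0,-0.8],[0,0,-0.6],[0,0,-0.4],[0,0,0]], delta_rot=[[0,0,0],[0,0,0],[0,0,0],[0,0,0],[0,0,0],[0,0,0]])

```text
time_s: 12.05
ee_pos: [599.7, 250.3, -8.0]
orientation: [-180.0, -0.0, 108.5]
force: [0.6, 0.1, -0.0]
gripper_width: 0.002
finger_force: 0.0
```

Request:
arm_command(delta_pos=[[0,0,-0.4],[0,0,-0.4],[0,0,-0.2],[0,0,0]], delta_rot=[[0,0,0],[0,0,0],[0,0,0],[0,0,0]])

```text
time_s: 12.55
ee_pos: [599.6, 250.3, -18.1]
orientation: [-180.0, -0.0, 108.5]
force: [0.4, 0.4, 0.4]
gripper_width: -0.002
finger_force: 0.0
```

Request:
arm_command(delta_pos=[[0,0,-0.2],[0,0,-0.2],[0,0,-0.2],[0,0,0]], delta_rot=[[0,0,0],[0,0,0],[0,0,0],[0,0,0]])

```text
time_s: 13.05
ee_pos: [599.6, 250.3, -24.1]
orientation: [-180.0, -0.0, 108.5]
force: [0.4, 0.1, 0.6]
gripper_width: 0.006
finger_force: 0.0
```

Request:
arm_command(delta_pos=[[0,0,-0.2],[0,0,-0.2],[0,0,0]], delta_rot=[[0,0,0],[0,0,0],[0,0,0]])

```text
time_s: 13.42
ee_pos: [599.8, 250.3, -27.9]
orientation: [180.0, 0.0, 108.5]
force: [-0.4, 0.3, -0.3]
gripper_width: -0.003
finger_force: 0.0
```

```bash
python3 - <<'E'
from h import *
o=get_obs(); p=o["ee_pos"]; print(p,o["force"])
out=[]
q=np.array([p[0],p[1],0])
for n in("scene","top"):
    im=cv2.cvtColor(viewer.camera(n),cv2.COLOR_RGB2BGR); c=w2px(n,q).astype(int); l,t=c-40; s=5
    g=cv2.resize(im[t:t+80,l:l+80],None,fx=s,fy=s,interpolation=cv2.INTER_CUBIC)
    u=w2px(n,q); print(n,u,l,t); cv2.drawMarker(g,tuple(int(x) for x in (u-[l,t]+.5)*s),(0,255,0),cv2.MARKER_CROSS,10,1)
    out.append(g)
cv2.imwrite("pics/c6.png",np.hstack(out))
E
```

```text
[599.83819277 250.32211144 -27.93912617] [-0.40462183  0.27371731 -0.29867244]
scene [202.86695202 204.48017803] 162 164
top [156.89808389 221.41471572] 116 181
```

View pics/c6.png

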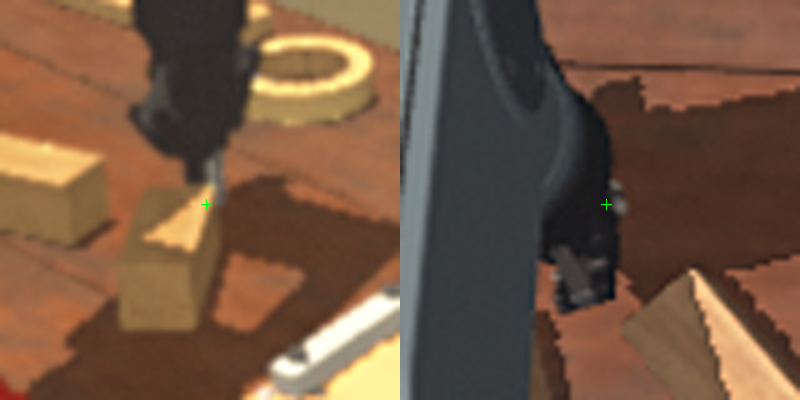

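The tip's right edge sits at scene-crop (219,205) and top-crop (625,205). That matches the pads' half-width, so there is no sideways offset, only a vertical one. The tip is close to the bench.

Request:
arm_command(delta_pos=[[0,0,-0.2],[0,0,0]], delta_rot=[[0,0,0],[0,0,0]])

```text
time_s: 13.78
ee_pos: [599.9, 250.3, -28.1]
orientation: [180.0, 0.0, 108.5]
force: [-4.5, -1.4, 12.2]
gripper_width: 0.0
finger_force: 5.6
```

Request:
arm_command(delta_pos=[[0,0,-0.2],[0,0,0]], delta_rot=[[0,0,0],[0,0,0]])

```text
time_s: 14.02
ee_pos: [600.0, 250.4, -28.2]
orientation: [179.9, 0.0, 108.5]
force: [-8.0, -2.6, 24.0]
gripper_width: 0.0
finger_force: 11.6
```

Request:
arm_command(delta_pos=[[0,0,-0.2],[0,0,0]], delta_rot=[[0,0,0],[0,0,0]])

```text
time_s: 14.28
ee_pos: [600.1, 250.4, -28.3]
orientation: [179.9, 0.0, 108.5]
force: [-12.1, -3.5, 35.5]
gripper_width: -0.002
finger_force: 17.7
```

The bench is touched at reported z = −28.0, so true z = reported + 28. Back to the left block, with the real tips at z 17.

Request:
arm_command(delta_pos=[[0,0,4],[0,0,4],[-2.32,1.95,1],[-2.32,1.95,1],[-2.32,1.95,0],[-2.32,1.95,0],[0,0,0]], delta_rot=[[0,0,0],[0,0,0],[0,0,0],[0,0,0],[0,0,0],[0,0,0],[0,0,0]], gripper=1)

```text
time_s: 15.15
ee_pos: [505.2, 329.6, 66.2]
orientation: [-180.0, -0.0, 108.7]
force: [0.2, -0.8, 0.0]
gripper_width: 1.004
finger_force: 0.0
```

Request:
arm_command(delta_pos=[[0,0,-2.5],[0,0,-2],[0,0,-1.8],[0,0,-1.4],[0,0,0],[0,0,0]], delta_rot=[[0,0,0],[0,0,0],[0,0,0],[0,0,0],[0,0,0],[0,0,0]])

```text
time_s: 15.9
ee_pos: [507.5, 328.5, -10.4]
orientation: [180.0, -0.0, 108.5]
force: [-0.5, 0.1, 0.1]
gripper_width: 0.999
finger_force: 0.0
```

Request:
arm_command(delta_pos=[[0,0,0],[0,0,0],[0,0,0],[0,0,0],[0,0,0]], delta_rot=[[0,0,0],[0,0,0],[0,0,0],[0,0,0],[0,0,0]], gripper=-1, grip_force=30)

```text
time_s: 16.52
ee_pos: [507.5, 328.6, -10.2]
orientation: [179.9, -0.0, 108.5]
force: [-0.4, 0.4, 6.5]
gripper_width: 0.524
finger_force: 32.9
```

The block is held (opening 0.524 ≈ 44.5 mm). Carrying it to above the seat.

Request:
arm_command(delta_pos=[[0,0,3],[0,0,4],[0.18,-3.55,1.5],[0.18,-3.55,1.5],[0.18,-3.55,0],[0.18,-3.55,0],[0.18,-3.55,0],[0.18,-3.55,0]], delta_rot=[[0,0,0],[0,0,0],[0,0,1.03],[0,0,1.03],[0,0,1.03],[0,0,1.03],[0,0,1.03],[0,0,1.03]])

```text
time_s: 17.52
ee_pos: [517.2, 114.2, 88.6]
orientation: [-180.0, -0.1, 158.2]
force: [0.5, 0.4, -2.4]
gripper_width: 0.52
finger_force: 32.2
```

Request:
arm_command(delta_pos=[[0.18,-3.55,0],[0.18,-3.55,0],[0.18,-3.55,0],[0.18,-3.55,0],[0,0,0],[0,0,0]], delta_rot=[[0,0,1.03],[0,0,1.03],[0,0,1.03],[0,0,1.03],[0,0,0],[0,0,0]])

```text
time_s: 18.27
ee_pos: [524.4, -26.2, 88.7]
orientation: [179.9, -0.1, -169.2]
force: [0.3, -0.5, -0.9]
gripper_width: 0.526
finger_force: 32.1
```

```bash
cat >> h.py <<'E'
def jigfit():
    """block end faces etc: sub-tasks printed"""
E
python3 - <<'E'
from h import *
o=get_obs();p=o["ee_pos"];print(p,o["orientation"],o["gripper_width"],o["force"])
im=viewer.camera("top"); cv2.imwrite("pics/t7raw.png",im[:,:,::-1])
jc=np.array([537,-86.5]);th=np.radians(10.7);ex=np.array([np.cos(th),np.sin(th)]);ey=np.array([-np.sin(th),np.cos(th)])
# jig-plane rectified views: rows = jig y profile at stop-bar height 30, from the first picture
a=cv2.imread("pics/top0.png")
for name,z,xs,ys in(("stop x=-20..20 z30",30,np.arange(-20,21,5),np.arange(24,122,2)),):
    prof=[]
    for y in ys:
        v=[a[int(round(u[1])),int(round(u[0]))] for x in xs for u in [w2px("top",np.r_[jc+ex*x+ey*y,z])]]
        prof.append(np.mean(v,0).astype(int))
    for y,v in zip(ys,prof): print(y,v,end=' ')
# block in the hand: end positions, z of top face
zt=p[2]+28-17+45; print("\nblock top z",zt)
for s in(-55,55): print(w2px("top",np.r_[p[:2]+ex*s,zt]))
E
```

```text
[524.43560443 -26.24879032  88.65371288] [ 1.79944776e+02 -5.87820794e-02 -1.69214778e+02] 0.5259697995564205 [ 0.33811148 -0.53271977 -0.94906132]
24 [ 91 102 121] 26 [91 91 95] 28 [ 99 100 105] 30 [ 98 100 104] 32 [106 122 145] 34 [110 161 210] 36 [129 189 241] 38 [155 216 248] 40 [163 226 253] 42 [160 222 250] 44 [160 221 250] 46 [159 221 250] 48 [159 221 250] 50 [159 221 250] 52 [159 221 250] 54 [160 222 251] 56 [160 221 250] 58 [160 222 250] 60 [160 222 251] 62 [161 222 251] 64 [160 222 250] 66 [160 222 250] 68 [161 222 251] 70 [161 223 251] 72 [161 223 251] 74 [161 223 251] 76 [161 222 251] 78 [161 223 250] 80 [162 223 251] 82 [161 223 251] 84 [162 223 251] 86 [162 223 251] 88 [162 225 251] 90 [165 229 254] 92 [157 221 254] 94 [108 156 195] 96 [ 93 115 141] 98 [168 184 201] 100 [252 255 255] 102 [244 251 254] 104 [241 248 252] 106 [240 248 252] 108 [241 248 252] 110 [244 250 253] 112 [249 252 253] 114 [236 246 250] 116 [147 205 240] 118 [159 225 252] 120 [166 229 254] 
block top z 144.6537128848501
[272.40395092 276.60538474]
[264.19556362 225.05504468]
```

```bash
python3 - <<'E'
from h import *
jc=np.array([537,-86.5]);th=np.radians(10.7);ex=np.array([np.cos(th),np.sin(th)]);ey=np.array([-np.sin(th),np.cos(th)])
a=cv2.imread("pics/top0.png").astype(np.float32);b=cv2.imread("pics/t7raw.png").astype(np.float32)
def prof(im,c,z,xs,ys):
    P=np.array([[w2px("top",np.r_[c+ex*x+ey*y,z]) for y in ys] for x in xs],np.float32)
    return cv2.remap(im,P[...,0].copy(),P[...,1].copy(),cv2.INTER_LINEAR).mean(1).mean(1).astype(int)
xs=np.arange(-46,47,2); print("jaw",list(zip(xs,prof(a,jc,30,xs,(27,29,31)))))
print("stop",list(zip(np.arange(-70,72,2),prof(a,jc,30,np.arange(-70,72,2),(104,107)))))
p=get_obs()["ee_pos"]; xs=np.r_[np.arange(-66,-40,2),np.arange(40,68,2)]
print("block",list(zip(xs,prof(b,p[:2],144.6,xs,(-12,-6,0,6,12)))))
ys=np.arange(-34,36,2); P=np.array([[w2px("top",np.r_[p[:2]+ex*x+ey*y,144.6]) for x in(-50,-46,-42)] for y in ys],np.float32)
print("blockw",list(zip(ys,cv2.remap(b,P[...,0].copy(),P[...,1].copy(),1).mean(1).mean(1).astype(int))))
E
```

```text
jaw [(np.int64(-46), np.int64(216)), (np.int64(-44), np.int64(213)), (np.int64(-42), np.int64(211)), (np.int64(-40), np.int64(215)), (np.int64(-38), np.int64(214)), (np.int64(-36), np.int64(152)), (np.int64(-34), np.int64(66)), (np.int64(-32), np.int64(101)), (np.int64(-30), np.int64(104)), (np.int64(-28), np.int64(105)), (np.int64(-26), np.int64(106)), (np.int64(-24), np.int64(106)), (np.int64(-22), np.int64(104)), (np.int64(-20), np.int64(101)), (np.int64(-18), np.int64(99)), (np.int64(-16), np.int64(101)), (np.int64(-14), np.int64(105)), (np.int64(-12), np.int64(107)), (np.int64(-10), np.int64(106)), (np.int64(-8), np.int64(106)), (np.int64(-6), np.int64(102)), (np.int64(-4), np.int64(99)), (np.int64(-2), np.int64(100)), (np.int64(0), np.int64(102)), (np.int64(2), np.int64(103)), (np.int64(4), np.int64(104)), (np.int64(6), np.int64(106)), (np.int64(8), np.int64(103)), (np.int64(10), np.int64(100)), (np.int64(12), np.int64(98)), (np.int64(14), np.int64(101)), (np.int64(16), np.int64(102)), (np.int64(18), np.int64(103)), (np.int64(20), np.int64(104)), (np.int64(22), np.int64(102)), 
[... 3827 characters left out ...]
86)), (np.int64(-10), np.int64(87)), (np.int64(-8), np.int64(87)), (np.int64(-6), np.int64(88)), (np.int64(-4), np.int64(93)), (np.int64(-2), np.int64(98)), (np.int64(0), np.int64(97)), (np.int64(2), np.int64(96)), (np.int64(4), np.int64(97)), (np.int64(6), np.int64(95)), (np.int64(8), np.int64(90)), (np.int64(10), np.int64(87)), (np.int64(12), np.int64(87)), (np.int64(14), np.int64(92)), (np.int64(16), np.int64(133)), (np.int64(18), np.int64(190)), (np.int64(20), np.int64(187)), (np.int64(22), np.int64(169)), (np.int64(24), np.int64(150)), (np.int64(26), np.int64(161)), (np.int64(28), np.int64(134)), (np.int64(30), np.int64(71)), (np.int64(32), np.int64(122)), (np.int64(34), np.int64(205))]
```

The block sits centred on the fingers within 1 mm, the jaw–stop gap is about 64 mm and the yaw is right. Lowering.

Request:
arm_command(delta_pos=[[0.1,0,-2],[0,0,-2.5],[0,0,-2.0],[0,0,-1.2],[0,0,-0.5],[0,0,-0.2],[0,0,0]], delta_rot=[[0,0,0],[0,0,0],[0,0,0],[0,0,0],[0,0,0],[0,0,0],[0,0,0]])

```text
time_s: 19.2
ee_pos: [526.4, -26.7, 5.6]
orientation: [-180.0, 0.0, -169.1]
force: [-0.2, -0.2, -1.7]
gripper_width: 0.522
finger_force: 32.1
```

Request:
arm_command(delta_pos=[[0,0,-0.2],[0,0,-0.1],[0,0,0]], delta_rot=[[0,0,0],[0,0,0],[0,0,0]])

```text
time_s: 19.58
ee_pos: [526.0, -26.7, 2.1]
orientation: [-180.0, 0.0, -169.1]
force: [0.4, -0.1, -1.3]
gripper_width: 0.519
finger_force: 32.1
```

Request:
arm_command(delta_pos=[[0,0,-0.1],[0,0,-0.05],[0,0,0]], delta_rot=[[0,0,0],[0,0,0],[0,0,0]])

```text
time_s: 19.95
ee_pos: [526.1, -26.8, 1.8]
orientation: [-180.0, 0.0, -169.1]
force: [-3.6, -0.1, 8.8]
gripper_width: 0.519
finger_force: 33.3
```

Request:
arm_command(delta_pos=[[0,0,0],[0,0,0],[0,0,0],[0,0,0]], delta_rot=[[0,0,0],[0,0,0],[0,0,0],[0,0,0]], gripper=0.8)

```text
time_s: 20.45
ee_pos: [526.0, -26.7, 0.5]
orientation: [180.0, -0.0, -169.1]
force: [-0.3, 0.5, -0.4]
gripper_width: 0.899
finger_force: 0.0
```

The block is seated and released. Now the knob.

Request:
arm_command(delta_pos=[[0,0,3],[0,0,4],[0,0,2],[0.5,-2.68,0],[0.5,-2.68,0],[0.5,-2.68,0],[0.5,-2.68,0],[0.48,-2.67,0]], delta_rot=[[0,0,0],[0,0,0],[0,0,0],[0,0,0],[0,0,0],[0,0,0],[0,0,0],[0,0,0]])

```text
time_s: 21.45
ee_pos: [550.8, -161.4, 90.4]
orientation: [180.0, -0.0, -169.1]
force: [-0.9, -0.5, -0.7]
gripper_width: 0.898
finger_force: 0.0
```

Request:
arm_command(delta_pos=[[0,0,-1],[0,0,-1],[0,0,-1],[0,0,-1],[0,0,0]], delta_rot=[[0,0,0],[0,0,0],[0,0,0],[0,0,0],[0,0,0]], gripper=-0.34)

```text
time_s: 22.08
ee_pos: [550.0, -159.7, 49.5]
orientation: [179.9, -0.1, -169.1]
force: [-0.4, -1.0, -0.1]
gripper_width: 0.329
finger_force: 0.0
```

```bash
python3 - <<'E'
from h import *
o=get_obs();print(o["ee_pos"],o["orientation"],o["gripper_width"],o["force"],o["wrist_torque"])
out=[]
p=o["ee_pos"]
for n,c in(("scene",(225,170,325,280)),("top",(230,200,360,300))):
    im=cv2.cvtColor(viewer.camera(n),cv2.COLOR_RGB2BGR); l,t,r,b=c
    g=cv2.resize(im[t:b,l:r],None,fx=3.4,fy=3.4,interpolation=cv2.INTER_CUBIC)
    for q,col in((np.r_[p[:2],p[2]+28],(0,255,0)),((550.8,-160.6,40),(255,0,255)),((550.8,-160.6,15),(0,255,255))):
        u=(w2px(n,q)-[l,t]+.5)*3.4; cv2.drawMarker(g,tuple(int(x) for x in u),col,0,10,1)
    out.append(cv2.copyMakeBorder(g,0,374-g.shape[0],0,0,0))
m=np.hstack(out); cv2.imwrite("pics/k.png",m); print(m.shape)
E
```

```text
[ 550.0331843  -159.69698239   49.47171502] [ 1.79918350e+02 -1.00973537e-01 -1.69051362e+02] 0.32868848667516126 [-0.44211979 -1.04921224 -0.05452521] [-0.01606898  0.04247562 -0.05106197]
(374, 782, 3)
```

View pics/k.png

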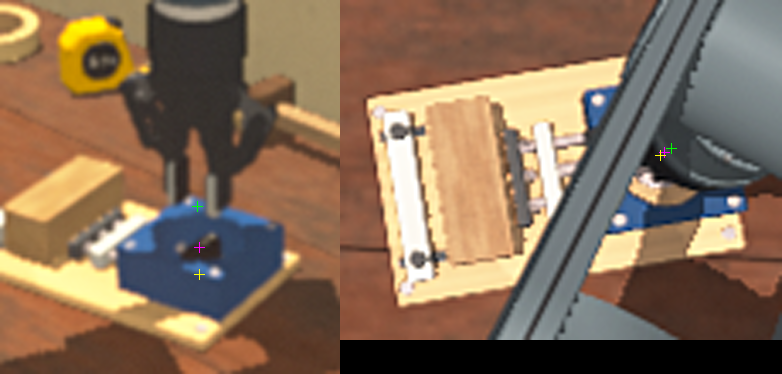

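The block lies squarely between jaw and stop (top part, (475,185)), and the knob bar is at (199,247) under my marker. Going down into the well.

Request:
arm_command(delta_pos=[[0,0,-1],[0,0,-1],[0,0,-1],[0,0,-1],[0,0,0]], delta_rot=[[0,0,0],[0,0,0],[0,0,0],[0,0,0],[0,0,0]])

```text
time_s: 22.8
ee_pos: [550.0, -160.2, 9.4]
orientation: [179.9, -0.1, -169.1]
force: [0.4, 0.2, 1.1]
gripper_width: 0.329
finger_force: 0.0
```

Request:
arm_command(delta_pos=[[0,0,-0.5],[0,0,-0.5],[0,0,-0.5],[0,0,0],[0,0,0]], delta_rot=[[0,0,0],[0,0,0],[0,0,0],[0,0,0],[0,0,0]])

```text
time_s: 23.42
ee_pos: [550.9, -160.6, -4.3]
orientation: [-180.0, 0.0, -169.1]
force: [0.3, 0.2, 0.4]
gripper_width: 0.331
finger_force: 0.0
```

Request:
arm_command(delta_pos=[[0,0,0],[0,0,0],[0,0,0],[0,0,0]], delta_rot=[[0,0,0],[0,0,0],[0,0,0],[0,0,0]], gripper=-1, grip_force=60)

```text
time_s: 23.92
ee_pos: [551.0, -160.8, -4.0]
orientation: [-180.0, 0.0, -169.1]
force: [-1.2, -1.0, 4.6]
gripper_width: 0.149
finger_force: 57.6
```

```bash
python3 -c "
from h import *
o=get_obs();print(o['time_s'],o['ee_pos'],o['orientation'],o['gripper_width']*85,o['force'],o['wrist_torque'],o['joint_positions'],o['joint_torque'])"
```

```text
23.925 [ 551.0427399  -160.84470801   -3.99060464] [-1.79967721e+02  2.84253305e-02 -1.69096118e+02] 12.649805120384869 [-1.20337194 -1.01782513  4.62229972] [-0.18609427  0.23738332 -0.26475824] [-2.73958465e+01  2.94990659e+01  9.82643540e+01 -9.76396364e-03
  5.21942672e+01 -1.28293739e+02] [  1.08489666 -49.1338706  -20.69898963   0.25696252  -0.18904041
  -0.27224195]
```

Request:
arm_command(delta_pos=[[0,0,0],[0,0,0],[0,0,0],[0,0,0]], delta_rot=[[0,0,-0.7],[0,0,-0.7],[0,0,-0.7],[0,0,-0.7]])

```text
time_s: 24.42
ee_pos: [551.5, -160.7, -4.0]
orientation: [-180.0, 0.1, 168.4]
force: [0.7, -0.0, 3.5]
gripper_width: 0.146
finger_force: 59.5
```

```bash
cat > s.py <<'E'
from h import *
o=get_obs();print(round(o['time_s'],2),o['ee_pos'].round(1),o['orientation'].round(2),round(o['gripper_width']*85,1),o['force'].round(1),o['wrist_torque'].round(3),'j6',o['joint_positions'][5].round(2),o['joint_torque'][5].round(3))
E
python3 s.py
```

```text
24.43 [ 551.5 -160.7   -4. ] [-1.7998e+02  9.0000e-02  1.6840e+02] 12.4 [ 0.7 -0.   3.5] [-0.066 -0.117  0.313] j6 -105.77 -0.701
```

Request:
arm_command(delta_pos=[[0,0,0],[0,0,0],[0,0,0]], delta_rot=[[0,0,-0.5],[0,0,-0.5],[0,0,-0.5]])

```text
time_s: 24.8
ee_pos: [551.5, -160.6, -4.0]
orientation: [-180.0, 0.1, 156.5]
force: [-0.2, 0.5, 3.3]
gripper_width: 0.148
finger_force: 59.5
```

```bash
python3 s.py
```

```text
24.8 [ 551.5 -160.6   -4. ] [-1.8000e+02  9.0000e-02  1.5646e+02] 12.6 [-0.2  0.5  3.3] [ 0.035 -0.121  0.287] j6 -93.82 -0.41
```

Request:
arm_command(delta_pos=[[0,0,0],[0,0,0],[0,0,0]], delta_rot=[[0,0,-0.4],[0,0,-0.4],[0,0,-0.4]])

```text
time_s: 25.18
ee_pos: [551.6, -160.5, -4.0]
orientation: [180.0, 0.1, 146.9]
force: [1.0, 0.8, 3.2]
gripper_width: 0.149
finger_force: 59.5
```

```bash
python3 s.py
```

```text
25.18 [ 551.6 -160.5   -4. ] [1.7998e+02 8.0000e-02 1.4688e+02] 12.6 [1.  0.8 3.2] [ 0.062 -0.19   0.29 ] j6 -84.25 -0.264
```

Request:
arm_command(delta_pos=[[0,0,0],[0,0,0],[0,0,0]], delta_rot=[[0,0,-0.35],[0,0,-0.35],[0,0,-0.35]])

```text
time_s: 25.55
ee_pos: [551.6, -160.5, -4.0]
orientation: [180.0, 0.1, 138.5]
force: [0.5, 1.0, 3.6]
gripper_width: 0.145
finger_force: 59.5
```

```bash
python3 s.py
```

```text
25.55 [ 551.6 -160.5   -4. ] [1.7996e+02 8.0000e-02 1.3850e+02] 12.3 [0.5 1.  3.6] [ 0.045 -0.254  0.287] j6 -75.86 -0.191
```

Request:
arm_command(delta_pos=[[0,0,0],[0,0,0]], delta_rot=[[0,0,-0.3],[0,0,-0.3]])

```text
time_s: 25.8
ee_pos: [551.6, -160.4, -4.0]
orientation: [180.0, 0.1, 133.7]
force: [0.7, 1.2, 4.5]
gripper_width: 0.146
finger_force: 59.5
```

```bash
python3 s.py
```

```text
25.8 [ 551.6 -160.4   -4. ] [1.7995e+02 8.0000e-02 1.3371e+02] 12.4 [0.7 1.2 4.5] [ 0.08  -0.139  0.313] j6 -71.07 -0.117
```

Request:
arm_command(delta_pos=[[0,0,0],[0,0,0]], delta_rot=[[0,0,-0.3],[0,0,-0.3]])

```text
time_s: 26.05
ee_pos: [551.6, -160.4, -4.0]
orientation: [179.9, 0.1, 128.9]
force: [1.7, 0.6, 3.4]
gripper_width: 0.148
finger_force: 59.5
```

```bash
python3 s.py
```

```text
26.05 [ 551.6 -160.4   -4. ] [1.7995e+02 7.0000e-02 1.2891e+02] 12.6 [1.7 0.6 3.4] [ 0.111 -0.189  0.32 ] j6 -66.27 -0.118
```

Request:
arm_command(delta_pos=[[0,0,0],[0,0,0]], delta_rot=[[0,0,-0.25],[0,0,-0.25]])

```text
time_s: 26.3
ee_pos: [551.7, -160.4, -4.0]
orientation: [179.9, 0.1, 124.8]
force: [2.0, 2.2, 5.0]
gripper_width: 0.151
finger_force: 59.6
```

```bash
python3 s.py
```

```text
26.3 [ 551.7 -160.4   -4. ] [1.7993e+02 6.0000e-02 1.2484e+02] 12.8 [2.  2.2 5. ] [ 0.383 -0.499  0.356] j6 -62.22 -0.056
```

Request:
arm_command(delta_pos=[[0,0,0],[0,0,0]], delta_rot=[[0,0,-0.2],[0,0,-0.2]])

```text
time_s: 26.55
ee_pos: [551.7, -160.4, -4.0]
orientation: [179.9, 0.1, 121.6]
force: [3.3, 3.4, 5.8]
gripper_width: 0.147
finger_force: 59.7
```

```bash
python3 s.py
```

```text
26.55 [ 551.7 -160.4   -4. ] [1.7992e+02 5.0000e-02 1.2162e+02] 12.5 [3.3 3.4 5.8] [ 0.456 -0.633  0.384] j6 -59.02 0.045
```

Request:
arm_command(delta_pos=[[0,0,0],[0,0,0]], delta_rot=[[0,0,-0.2],[0,0,-0.2]])

```text
time_s: 26.8
ee_pos: [551.7, -160.4, -4.0]
orientation: [179.9, 0.1, 118.4]
force: [3.4, 4.2, 5.2]
gripper_width: 0.149
finger_force: 59.8
```

```bash
python3 s.py; python3 s.py
```

```text
26.8 [ 551.7 -160.4   -4. ] [1.7992e+02 5.0000e-02 1.1843e+02] 12.7 [3.4 4.2 5.2] [ 0.464 -0.664  0.375] j6 -55.82 0.1
26.8 [ 551.7 -160.4   -4. ] [1.7992e+02 5.0000e-02 1.1843e+02] 12.7 [3.4 4.2 5.2] [ 0.464 -0.664  0.375] j6 -55.82 0.1
```

Request:
arm_command(delta_pos=[[0,0,0],[0,0,0]], delta_rot=[[0,0,-0.15],[0,0,-0.15]])

```text
time_s: 27.05
ee_pos: [551.7, -160.4, -4.0]
orientation: [179.9, 0.0, 116.1]
force: [3.2, 3.7, 4.5]
gripper_width: 0.148
finger_force: 59.8
```

```bash
python3 s.py
```

```text
27.05 [ 551.7 -160.4   -4. ] [1.7991e+02 5.0000e-02 1.1605e+02] 12.6 [3.2 3.7 4.5] [ 0.506 -0.664  0.356] j6 -53.44 0.214
```

```bash
python3 - <<'E'
from h import *
for i in range(4):
    o=get_obs(); print(o['time_s'],o['wrist_torque'].round(3),o['orientation'][2].round(2),o['force'].round(1),o['joint_torque'][5].round(3)); viewer.camera("top")
E
```

```text
27.05 [ 0.506 -0.664  0.356] 116.05 [3.2 3.7 4.5] 0.214
27.1 [ 0.458 -0.644  0.378] 116.0 [3.7 3.1 5.4] 0.346
27.15 [ 0.446 -0.636  0.324] 116.05 [3.3 3.  5.8] 0.447
27.2 [ 0.482 -0.631  0.256] 116.07 [3.4 2.6 4.6] 0.328
```

Request:
arm_command(delta_pos=[[0,0,0]], delta_rot=[[0,0,-0.2]])

```text
time_s: 27.38
ee_pos: [551.7, -160.4, -4.0]
orientation: [179.9, 0.0, 114.5]
force: [2.7, 3.1, 5.1]
gripper_width: 0.149
finger_force: 59.8
```

```bash
python3 - <<'E'
from h import *
for i in range(4):
    o=get_obs(); print(o['time_s'],o['wrist_torque'].round(3),o['orientation'][2].round(2),o['force'].round(1),o['joint_torque'][5].round(3)); viewer.camera("top")
E
```

```text
27.375 [ 0.506 -0.645  0.458] 114.45 [2.7 3.1 5.1] 0.054
27.425 [ 0.489 -0.682  0.395] 114.37 [2.9 4.9 4.3] 0.328
27.475 [ 0.415 -0.641  0.3  ] 114.45 [3.1 3.  4.8] 0.496
27.525 [ 0.494 -0.659  0.301] 114.47 [4.5 3.3 5.5] 0.341
```

Request:
arm_command(delta_pos=[[0,0,0]], delta_rot=[[0,0,-0.1]])

```text
time_s: 27.7
ee_pos: [551.7, -160.4, -4.0]
orientation: [179.9, 0.0, 113.7]
force: [2.9, 3.9, 5.7]
gripper_width: 0.148
finger_force: 59.8
```

```bash
python3 s.py
```

```text
27.7 [ 551.7 -160.4   -4. ] [1.7991e+02 4.0000e-02 1.1368e+02] 12.6 [2.9 3.9 5.7] [ 0.446 -0.67   0.48 ] j6 -51.07 0.276
```

The moving torque is 0.46–0.48 N m against about 0.31 free, so roughly 10–11 N of clamping. Releasing and withdrawing.

Request:
arm_command(delta_pos=[[0,0,0],[0,0,0],[0,0,0],[0,0,0]], delta_rot=[[0,0,0],[0,0,0],[0,0,0],[0,0,0]], gripper=-0.34)

```text
time_s: 28.2
ee_pos: [550.5, -160.6, -4.6]
orientation: [-180.0, -0.0, 113.7]
force: [-0.0, 0.0, -0.4]
gripper_width: 0.329
finger_force: 0.0
```

Request:
arm_command(delta_pos=[[0,0,1],[0,0,2],[0,0,3],[0,0,4],[0,0,4],[-2,0,2],[-4,0,0],[-4,0,0]], delta_rot=[[0,0,0],[0,0,0],[0,0,0],[0,0,0],[0,0,0],[0,0,0],[0,0,0],[0,0,0]])

```text
time_s: 29.2
ee_pos: [450.0, -160.6, 156.7]
orientation: [180.0, 0.1, 113.7]
force: [-0.6, 0.7, 0.0]
gripper_width: 0.329
finger_force: 0.0
```

Request:
arm_command(delta_pos=[[-4,-2,0],[-4,-2,0],[0,0,0],[0,0,0]], delta_rot=[[0,0,0],[0,0,0],[0,0,0],[0,0,0]])

```text
time_s: 29.7
ee_pos: [371.4, -200.9, 156.4]
orientation: [179.9, 0.1, 113.7]
force: [0.2, -0.5, 0.5]
gripper_width: 0.333
finger_force: 0.0
```

```bash
python3 - <<'E'
from h import *
im=viewer.camera("top"); cv2.imwrite("pics/end.png",im[:,:,::-1])
jc=np.array([537,-86.5]);th=np.radians(10.7);ex=np.array([np.cos(th),np.sin(th)]);ey=np.array([-np.sin(th),np.cos(th)])
def P(z,x,y): return w2px("top",np.r_[jc+ex*x+ey*y,z])
def rectify(z,xs,ys):
    G=np.array([[P(z,x,y) for x in xs] for y in ys],np.float32); return cv2.remap(im.astype(np.float32),G[...,0].copy(),G[...,1].copy(),1)
xs=np.arange(-30,31,5);ys=np.arange(30,116,3)
print("z57 y:",[(int(y),*map(int,v)) for y,v in zip(ys,rectify(57,xs,ys).mean(1))])
xs=np.arange(-66,68,4); print("z57 x:",[(int(x),*map(int,v)) for x,v in zip(xs,rectify(57,xs,[70,75,80]).mean(0))])
g=rectify(44,np.arange(-26,27,2),np.arange(-101,-48,2)).mean(2); m=(g<70).astype(np.uint8); ys_,xs_=np.nonzero(m)
c=np.cov(np.c_[xs_,ys_].T); w,v=np.linalg.eigh(c); print("bar angle cw",-np.degrees(np.arctan2(v[1,1],v[0,1])),w, m.sum())
E
python3 s.py
```

```text
z57 y: [(30, 252, 250, 245), (33, 202, 171, 135), (36, 222, 191, 147), (39, 179, 147, 116), (42, 103, 91, 84), (45, 107, 103, 101), (48, 73, 69, 68), (51, 106, 79, 60), (54, 221, 170, 121), (57, 232, 181, 130), (60, 220, 165, 117), (63, 220, 164, 116), (66, 220, 162, 114), (69, 221, 164, 115), (72, 222, 166, 117), (75, 222, 166, 117), (78, 223, 167, 118), (81, 221, 166, 117), (84, 223, 170, 121), (87, 227, 176, 126), (90, 230, 181, 130), (93, 228, 175, 123), (96, 222, 180, 139), (99, 245, 240, 234), (102, 253, 251, 246), (105, 252, 249, 243), (108, 253, 250, 245), (111, 253, 253, 250), (114, 246, 226, 194)]
z57 x: [(-66, 252, 230, 169), (-62, 252, 227, 166), (-58, 253, 225, 163), (-54, 190, 145, 104), (-50, 234, 182, 130), (-46, 232, 182, 129), (-42, 231, 180, 128), (-38, 230, 178, 127), (-34, 226, 173, 123), (-30, 224, 170, 121), (-26, 223, 169, 119), (-22, 220, 165, 117), (-18, 223, 167, 118), (-14, 223, 166, 117), (-10, 221, 163, 115), (-6, 223, 166, 117), (-2, 223, 166, 117), (2, 221, 163, 115), (6, 221, 165, 116), (10, 220, 163, 115), (14, 219, 163, 115), (18, 220, 164, 116), (22, 220, 163, 115), (26, 222, 166, 118), (30, 222, 167, 119), (34, 222, 167, 118), (38, 225, 171, 122), (42, 225, 171, 122), (46, 226, 173, 123), (50, 224, 171, 122), (54, 227, 176, 124), (58, 251, 229, 169), (62, 253, 230, 168), (66, 252, 225, 160)]
bar angle cw -111.56949574547919 [12.26079598 46.40110879] 105
29.75 [ 371.6 -200.6  156.2] [1.7995e+02 6.0000e-02 1.1371e+02] 28.0 [ 0.2 -0.2  0.6] [-0.01   0.034  0.002] j6 -67.32 0.001
```

The block lies against the stop bar, spanning jig x −55…56 and y 52.5…97, so it is centred. The arm is clear of everything.

```bash
python3 -c "
from bench import ticket
print(ticket.hand_in())"
```

```text
the job is handed in; nothing more can be done
None
```

The job is handed in: the left-hand pine block is clamped against the stop bar at an estimated 10–11 N (from knob torque, give or take 3 N), centred on the jaw, with block and knob released; earlier I also closed the fingers in the air above both pine blocks because the reported tool height was 28 mm too low, but neither block moved.

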